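Index the dish on the rotary table by three crank turns

ROBOT

A 6-joint arm with a two-finger parallel gripper is mounted at the origin on the work surface. World frame = base frame: x ahead of the robot, y to its left, z up, the work surface at z = 0. Lengths are in m, angles in rad, forces in N, time in s.
With the tool pointing down it reaches from about 0.25 to 0.725 m from the base axis. Payload 4 kg.
Tool frame: the origin (TCP) lies on the centre line of the jaws, within the pads' length; the fingertips stand 11 mm ahead of it and the grasp point (between the pads) lies 8 mm behind it (bot.nose_length is the distance from the TCP to the fingertips, in m); z points along the fingers, y is the direction in which the jaws open and shut (so a half turn about z gives the same grasp; the last joint's range is limited). The gripper opens to 85 mm and grips with 20 to 120 N. Pads are 22 mm wide; open, the fingers measure 114 mm over their backs; the gripper's body (76 mm by 85 mm) begins 54 mm behind the grasp point. The pads swing forward as they close: fully open they stand 13 mm farther back than shut.
Start: joints at [1.112, 0.241, 0.005, 1.335, 0, 1.571], TCP at [0.221, 0.448, 0.242] pointing down, gripper open.
Joint ranges: [-2.72, 2.72], [-1.05, 1.87], [-1.09, 1.28], [-1.99, 2.15], [-1.42, 1.44], [-3.14, 3.14]. Speed limits (rad/s): [2.79, 2.79, 3.14, 3.14, 3.14, 3.14].

INTERFACE

Orientations are given as a unit quaternion [x, y, z, w].
In Python, from workcell import bot gives the robot as it stands.
- The arm moves only by the tool play_rows, never from a script. Its argument "plan" is one flat list of numbers, 6 for each row, row after row: the shift along the tool's x, y, z in mm, then the turn, a rotation vector about the tool's x, y, z in rad. A call has 1 to 20 rows; each row shifts and turns the commanded pose from where the row before left it, along the tool's axes as they then stand; what a row does not reach is not made up. A row lasts 1/8 s, in which the tool goes at most 62.5 mm and 10.7 degrees, less where a joint would pass 70% of its speed; a pose out of reach is approached as far as the arm can. A call with a gripper value outside its range is refused whole. "hand" is the opening in per cent of the stroke, from 0 (shut) to 100 (fully open), set as the call begins (left out, the last holds). The fingers move at their own pace and stop on an object; the grip force is fixed at half the most. Time passes only in rows, so rows that do not move let the fingers close. It gives the time, the measured TCP pose, the force and the opening at its end, in the units of the state.
- bot.get_obs(): the state, without advancing time (a new reading comes with each control period).
- bot.camera(name): name is "scene" or "top" or "wrist"; returns a dict with "frame" (400x640x3 uint8, blue, green, red), "range_z" (400x640 float32, m along the optical axis (not along the pixel's ray), 0 where there is no reading), "K" (3x3 intrinsics, pixels), "cam_to_world" (4x4, takes a point from camera to world coordinates). Camera axes: x right, y down, z forward; pixel columns grow to the right and rows downward; lengths in m; the calibration is good to about 2 mm. A picture is of the moment at which its call begins.
- bot.job_done(): hands the job in, once; it reports no verdict.
Trained networks look in the newest picture that a camera, given by its name, has taken for a name from the list of things; names that differ only in an ending like _2 or _b are one class to them, and where a whole thing is asked for, a point or a joint stands for the part that bears it (a point fixed in the world has none). Each returns a list of dicts, best first, with "p" (0 to 1); they miss things now and then, are a little off and sometimes report something else, mostly with a low value. They report only what shows in the picture. A call takes as long as a camera call.
- bot.outline_of(query, camera): "mask" (400x640 bool, what is visible of it) and "point" ([row, column] in pixels, amid what is visible of it).
The state is a dict: "clock": time; "joint_pos": joint angles; "joint_vel": joint speeds; "tau": joint torques, N m; "eef_pos": TCP position; "tool_rot": TCP orientation; "ft_force": force on the tool from outside, world axes, zero at the start; "ft_torque": the same for the moment, N m; "grip_width": finger opening in m.
Only numpy, scipy, OpenCV 4.12 (cv2) and the standard library are available. Lean on these libraries where they do the work, as an engineer would, in place of code of your own. Each camera call takes 0.05 s, during which the arm holds its last target.

TASK

The dish on the rotary table is getting brass beads round its rim; index it to the place of the next bead by turning the table's hand crank exactly three full turns clockwise, as seen when you face the end of the handle. Finish with the handle where it stood at the start, let go of it, and leave the other things on the bench where they are.

Things in the scene. Friction and masses are not known exactly. Their poses are not given: they have to be found in the camera images.
- rotary_table: 150 mm rotary indexing table of dark cast iron on two steel raising parallels (fixed); a white dish 140 mm across, top at 180 mm, is held on its platter. Origin on the bench under the platter's centre, z up. Its y axis is parallel to the crank's shaft; the crank is on the -y side. The body without crank reaches 130 mm from the centre
- crank_axis (a point): point on the centre line of the crank's level shaft, beside the middle of the handle: 100 mm above the bench, 172 mm along -y and 52 mm along +x from rotary_table's origin, axes as rotary_table's. The handle is parallel to its y and circles in its x-z plane at 50 mm radius. Clockwise (facing the handle's end, looking along +y) takes the handle from the top towards +x
- handle_mid (a point): best gripping point, on the handle's own axis. The handle is a plain black round bar, 22 mm diameter, 75 mm long, parallel to the shaft; it revolves freely on its pin, so it can be held fast while the gripper keeps its direction. It reaches 29 mm outward from this point and 46 mm inward; the steel crank arm's outer side is 48 mm inward, the shaft's nut 45 mm
- crank (a joint): crank angle, rad, counting on over full turns (2 pi each): 0 = handle straight above the shaft, growing clockwise as seen facing the handle's end; pi/2 = handle towards rotary_table's +x. Starts between -2.5 and 2.5. No stops or clicks either way; stays where it is left; needs 2 to 4 N at the handle. Each turn moves the platter 10 degrees
- tape_roll: bystander: roll of masking tape lying flat, 92 mm across, 24 mm high, origin under its centre
- glue_tube: bystander: yellow glue tube with a black cap, lying, 175 mm long, 24 mm high, origin underneath near its middle
- knife: bystander: dark red cutter knife lying flat, 147 mm long, 20 mm high, origin under the middle of its grip
- bead_box: bystander: small clear box with brass beads, 60 x 85 x 28 mm, origin under its centre
- spare_dish: bystander: second white dish standing upright, 140 mm across, 40 mm high, origin under its centre
- pencil_pot: bystander: blue ceramic pot 76 mm across, 95 mm high, with pencils standing out to 190 mm, origin under its centre
- spare_stop: bystander: small aluminium stop block, 22 x 16 x 20 mm, origin under its centre
- hex_key: bystander: steel hex key lying flat, 100 mm long, 6 mm thick, origin near its middle

How it is judged:
By the outcome, as a careful person would: the job done as asked, in the order asked, and still so for the second after the job is handed in, with the robot touching nothing.
It also fails if it takes over 70 s, if anything falls off the work surface, if the arm or the gripper's body presses on something with over 40 N, if the wrist force passes 120 N, or if a joint passes its speed limit or range.

## Working session

There is one attempt and no reset: what is moved stays moved. The work goes in short steps, Python scripts to look and compute and a tool call to move; the robot and the scene stay as the last step left them, time stands still between calls to the robot, and variables do not carry over. Pictures are saved under pics/ and viewed, and the job is handed in when it is done.

Besides the shell and the picture viewer there is one more tool, called after ">>>" in YAML: its name, and indented under it one key for each argument. play_rows: Moves the arm, as the interface text tells. Its arguments: {"type":"object","properties":{"plan":{"type":"array","items":{"type":"number"}},"hand":{"type":"number"}},"required":["plan"]}

```bash
mkdir -p pics; ls; cat > h.py <<'E'
from workcell import bot
import numpy as np,cv2
from scipy.spatial.transform import Rotation as R
def snap(n,f):
    c=bot.camera(n); cv2.imwrite('pics/'+f,c['frame']); return c
def pt(c,r,col):
    z=c['range_z'][int(r),int(col)]
    return tow(c,r,col,z)
def tow(c,r,col,z):
    K=c['K']; p=np.array([(col-K[0,2])/K[0,0]*z,(r-K[1,2])/K[1,1]*z,z,1]); return (c['cam_to_world']@p)[:3]
def cloud(c,m):
    rr,cc=np.nonzero(m&(c['range_z']>0)); z=c['range_z'][rr,cc];K=c['K']
    P=np.stack([(cc-K[0,2])/K[0,0]*z,(rr-K[1,2])/K[1,1]*z,z,np.ones_like(z)]); return (c['cam_to_world']@P)[:3].T
E
python3 - <<'E'
from h import *
np.set_printoptions(precision=4,suppress=True)
o=bot.get_obs();print(o['clock'],o['eef_pos'],o['tool_rot'])
for n in ['scene','top','wrist']:
    c=snap(n,n+'0.png'); print(n,c['K'].tolist(),c['cam_to_world'])
    np.savez(n+'0.npz',**c)
    for q in ['rotary_table','handle_mid','crank','crank_axis','tape_roll','glue_tube','knife','bead_box','spare_dish','pencil_pot','spare_stop','hex_key']:
        for d in bot.outline_of(q,n)[:2]:
            P=cloud(c,d['mask']); print(q,round(d['p'],2),d['point'],d['mask'].sum(),np.median(P,0) if len(P) else '')
            if q=='handle_mid' and d['p']>.3: np.save(n+'_handle.npy',d['mask'])
E
```

```text
pics
0.0 [0.2211 0.4477 0.2414] [ 0.2274  0.9738 -0.001  -0.0002]
scene [[474.21012443357023, 0.0, 314.41900563718696], [0.0, 474.21012443357023, 196.5854782122073], [0.0, 0.0, 1.0]] [[-0.8292  0.4667 -0.3076  0.9291]
 [ 0.559   0.6885 -0.4621  0.6746]
 [-0.0038 -0.5551 -0.8318  1.2255]
 [ 0.      0.      0.      1.    ]]
rotary_table 0.75 [228.2, 333.5] 5635 [0.5433 0.1833 0.1205]
rotary_table 0.59 [128.5, 287.7] 376 [ 0.4225 -0.2619  0.0182]
handle_mid 0.67 [200.3, 283.1] 327 [0.5977 0.0246 0.1211]
crank 0.57 [201.2, 284.8] 290 [0.5987 0.0282 0.1219]
crank_axis 0.69 [231.8, 333.6] 5537 [0.543  0.1834 0.1217]
crank_axis 0.36 [302.8, 435.7] 44 [0.3922 0.4684 0.006 ]
tape_roll 0.92 [128.0, 286.2] 335 [ 0.4237 -0.2594  0.019 ]
glue_tube 0.92 [284.1, 371.8] 704 [0.5101 0.3285 0.0178]
knife 0.89 [311.0, 315.9] 465 [0.6841 0.3044 0.0156]
spare_dish 0.81 [147.1, 208.9] 1105 [ 0.6554 -0.3538  0.0233]
pencil_pot 0.75 [318.4, 399.8] 1151 [0.5194 0.4505 0.0629]
pencil_pot 0.58 [228.2, 333.4] 5689 [0.5438 0.1828 0.1195]
spare_stop 0.49 [262.5, 290.0] 48 [0.663  0.1503 0.0142]
hex_key 0.7 [284.9
[... 1229 characters left out ...]
30910112159, 0.0, 319.64556535913374], [0.0, 349.7730910112159, 204.59565619870898], [0.0, 0.0, 1.0]] [[ 0.4429  0.8596  0.2546  0.157 ]
 [ 0.8966 -0.4249 -0.1251  0.4798]
 [ 0.0006  0.2837 -0.9589  0.3729]
 [ 0.      0.      0.      1.    ]]
rotary_table 0.59 [379.4, 234.3] 162 [0.4193 0.2313 0.0054]
rotary_table 0.38 [369.1, 416.0] 928 [0.486  0.4464 0.0191]
crank_axis 0.75 [381.1, 236.7] 172 [0.4194 0.2324 0.0054]
glue_tube 0.6 [365.1, 320.1] 587 [0.44   0.3386 0.0092]
knife 0.34 [364.1, 320.0] 624 [0.4397 0.3392 0.0092]
pencil_pot 0.58 [369.0, 414.5] 952 [0.4861 0.4466 0.0184]
pencil_pot 0.38 [383.5, 237.1] 141 [0.4194 0.2324 0.0055]
hex_key 0.71 [283.8, 372.1] 497 [0.3693 0.4475 0.0044]
```

View pics/scene0.png

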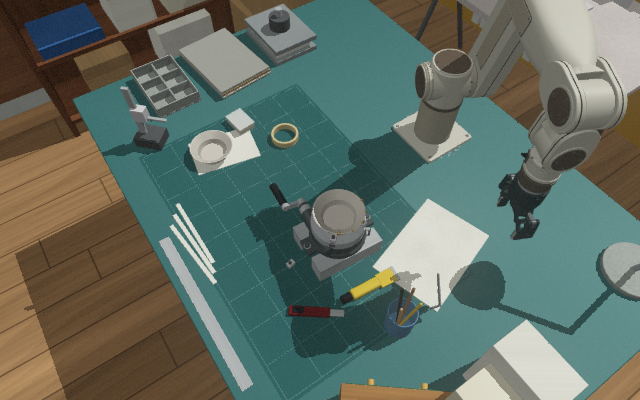

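View pics/top0.png

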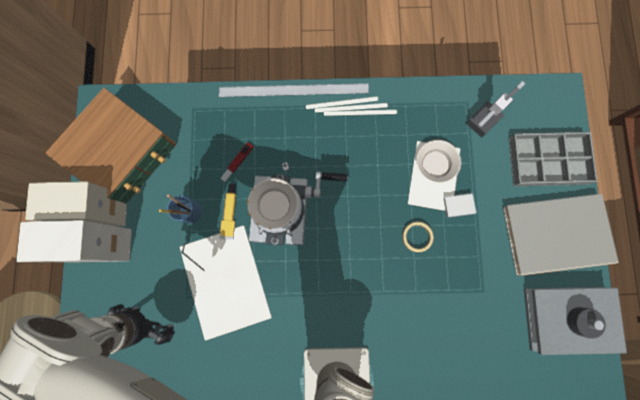

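```bash
python3 - <<'E'
from h import *
np.set_printoptions(precision=4,suppress=True)
for n in ['scene','top']:
    c=dict(np.load(n+'0.npz')); m=np.load(n+'_handle.npy')
    P=cloud(c,m); dark=c['frame'].max(2)<60
    Q=cloud(c,m&dark); Q=Q[Q[:,2]>0.07]
    print(n,len(P),len(Q),np.percentile(Q,[1,5,50,95,99],axis=0))
    mu=np.median(Q,0); u,s,v=np.linalg.svd(Q-mu); print(v[0],s)
    # dish: high points
    A=cloud(c,np.ones(m.shape,bool))
    D=A[(A[:,2]>0.165)&(A[:,2]<0.195)&(abs(A[:,0]-.51)<.12)&(abs(A[:,1]-.15)<.12)]
    print('dish',len(D),np.percentile(D,[2,50,98],axis=0))
    cen,r=cv2.minEnclosingCircle(D[:,:2].astype(np.float32)); print(cen,r)
    # crop enlarge
    r0,c0=(m.nonzero()[0].mean(),m.nonzero()[1].mean()); r0=int(r0);c0=int(c0)
    im=cv2.resize(c['frame'][r0-45:r0+75,c0-80:c0+80],None,fx=5,fy=5,interpolation=cv2.INTER_CUBIC); cv2.imwrite(f'pics/crop_{n}.png',im)
    # height map
    Z=A.reshape(-1,3)
E
```

```text
scene 327 162 [[ 0.5889 -0.0416  0.1141]
 [ 0.591  -0.0363  0.1171]
 [ 0.6019 -0.004   0.1239]
 [ 0.611   0.0278  0.1287]
 [ 0.612   0.0299  0.1302]]
[0.098  0.995  0.0169] [0.2675 0.0753 0.0422]
dish 961 [[0.4495 0.1006 0.1654]
 [0.5001 0.1513 0.1747]
 [0.5788 0.23   0.1841]]
(0.5150063633918762, 0.1655881106853485) 0.07166163623332977
top 322 188 [[ 0.5849 -0.0401  0.111 ]
 [ 0.5866 -0.037   0.1146]
 [ 0.5954 -0.0025  0.1224]
 [ 0.6072  0.0286  0.1268]
 [ 0.6088  0.0327  0.1285]]
[-0.0762 -0.9969 -0.0174] [0.2904 0.0874 0.049 ]
dish 966 [[0.4475 0.1018 0.1654]
 [0.5164 0.1734 0.1741]
 [0.5778 0.2324 0.1837]]
(0.5119684338569641, 0.16777466237545013) 0.07047543674707413
```

```bash
ls pics
```

```text
crop_scene.png
crop_top.png
scene0.png
top0.png
wrist0.png
```

View pics/crop_scene.png

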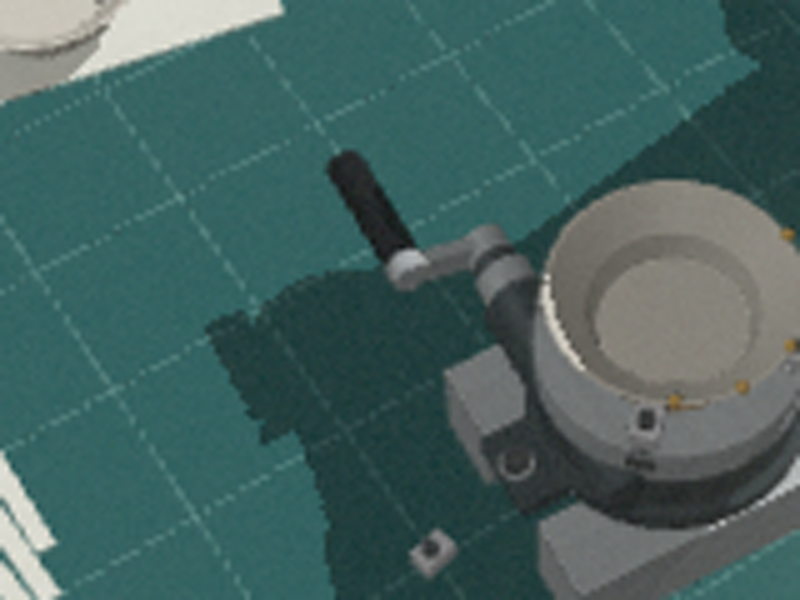

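View pics/crop_top.png

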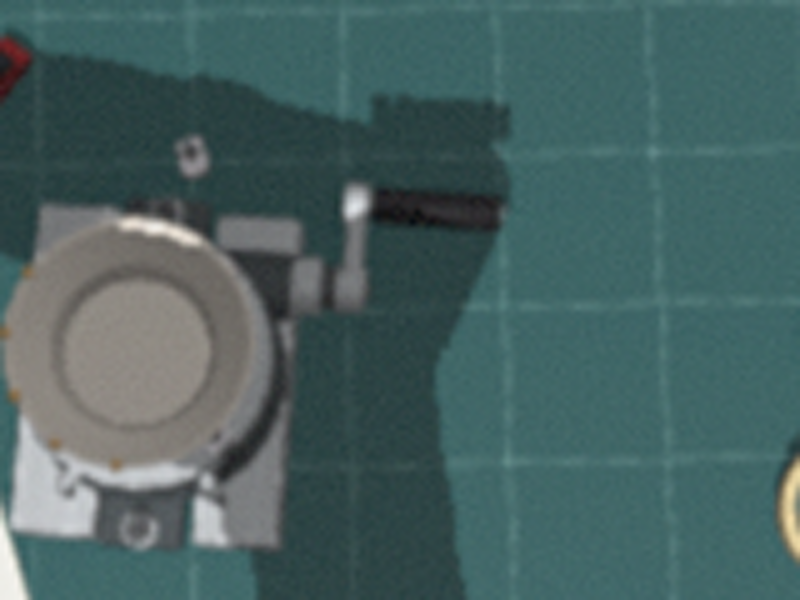

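The handle is the black bar at scene (280,195) and top (333,177). It points along world −y with the crank arm nearly level, at about +1.2 rad. The table centre is at about (0.513, 0.167) with a yaw of about −5°. I'll move above the handle for a wrist view.

>>> play_rows:
  plan: [0, 0, -30, 0, 0, 0, 0, 0, -30, 0, 0, 0, -40, -19, 0, 0, 0, 0, -40, -19, 0, 0, 0, 0, -40, -19, 0, 0, 0, 0, -40, -19, 0, 0, 0, 0, -40, -19, 0, 0, 0, 0, -40, -19, 0, 0, 0, 0, -40, -19, 0, 0, 0, 0, -40, -19, 0, 0, 0, 0, -40, -19, 0, 0, 0, 0, -40, -19, 0, 0, 0, 0, -40, -19, 0, 0, 0, 0, -40, -19, 0, 0, 0, 0, -40, -19, 0, 0, 0, 0, -32, -14, 0, 0, 0, 0]
  hand: 100

```text
clock: 3.95
eef_pos: [0.6016, -0.0318, 0.302]
tool_rot: [0.228, 0.974, -0.0, -0.0]
ft_force: [-0.4, 1.2, -0.4]
grip_width: 0.0852
```

```bash
python3 - <<'E'
from h import *
o=bot.get_obs();print(o['clock'],o['eef_pos'],o['tool_rot'],o['joint_pos'],o['ft_force'])
E
```

```text
3.95 [ 0.60164646 -0.03179713  0.3020256 ] [ 2.27892776e-01  9.73686233e-01 -3.11575509e-05 -4.41782279e-05] [-5.27788441e-02  4.42331378e-01  4.45915257e-01  1.57447816e+00
 -4.57708145e-05  4.07047082e-01] [-0.40758557  1.23056303 -0.43421697]
```

>>> play_rows:
  plan: [0, 0, 0, 0, 0, -0.177, 0, 0, 0, 0, 0, -0.177, 0, 0, 0, 0, 0, -0.177, 0, 0, 0, 0, 0, -0.177, 0, 0, 0, 0, 0, -0.177, 0, 0, 0, 0, 0, -0.177, 0, 0, 0, 0, 0, -0.177, 0, 0, 0, 0, 0, -0.177, 0, 0, 0, 0, 0, -0.177, 0, 0, 0, 0, 0, -0.177, 0, 0, 0, 0, 0, -0.173, 0, 0, 0, 0, 0, 0]

```text
clock: 5.45
eef_pos: [0.6008, -0.0302, 0.3022]
tool_rot: [-0.675, 0.738, 0.0, -0.0]
ft_force: [-0.2, -0.3, -0.2]
grip_width: 0.0851
```

```bash
python3 - <<'E'
from h import *
np.set_printoptions(precision=4,suppress=True)
o=bot.get_obs();print(o['clock'],o['eef_pos'],R.from_quat(o['tool_rot']).as_matrix(),o['joint_pos'])
for n in ['wrist','scene','top']:
    c=snap(n,n+'1.png'); np.savez(n+'1.npz',**c)
    for d in bot.outline_of('handle_mid',n)[:2]:
        print(n,d['p'],d['point'],d['mask'].sum())
        np.save(n+'1_h.npy',d['mask']);break
E
```

```text
5.45 [ 0.6008 -0.0302  0.3022] [[-0.0885 -0.9961 -0.0002]
 [-0.9961  0.0885  0.    ]
 [-0.      0.0002 -1.    ]] [-0.0502  0.4403  0.4431  1.5739  0.     -1.5324]
wrist 0.7 [235.1, 331.8] 3039
scene 0.71 [202.1, 285.6] 350
top 0.58 [185.6, 316.9] 102
```

View pics/wrist1.png

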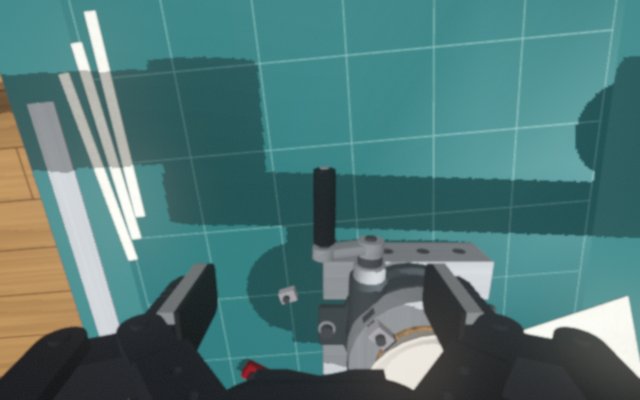

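```bash
cat > fit.py <<'E'
from h import *
from scipy.optimize import least_squares
np.set_printoptions(precision=4,suppress=True)
def fit(c,m,psi0=-0.088,tag=''):
    Q=cloud(c,m&(c['frame'].max(2)<75)); Q=Q[(Q[:,2]>0.03)]
    Q=Q[np.linalg.norm(Q-np.median(Q,0),axis=1)<0.06]
    # cylinder r=11mm : params x0,z0 (at y=-0.015), slopes
    def res(p):
        d=np.array([p[2],1,p[3]]);d/=np.linalg.norm(d)
        v=Q-np.array([p[0],-0.015,p[1]]); return np.linalg.norm(np.cross(v,d),axis=1)-0.011
    md=np.median(Q,0)
    s=least_squares(res,[md[0],md[2]-0.009,0.088,0],loss='soft_l1',f_scale=0.002)
    print(tag,len(Q),'x,z at y=-.015:',s.x[:2],'slopes',s.x[2:],'rms',np.sqrt((s.fun**2).mean()),'y range',np.percentile(Q[:,1],[1,99]))
    return s.x
E
python3 - <<'E'
from fit import *
for n in ['wrist','scene']:
    c=dict(np.load(n+'1.npz')); fit(c,np.load(n+'1_h.npy'),tag=n)
for n in ['scene','top']:
    c=dict(np.load(n+'0.npz')); fit(c,np.load(n+'_handle.npy'),tag=n+'0')
c=dict(np.load('wrist1.npz'))
for r,k in [(235,370),(240,370),(246,370),(250,325),(255,325)]: print(r,k,pt(c,r,k))
E
```

```text
wrist 1709 x,z at y=-.015: [0.5985 0.1132] slopes [0.0879 0.0037] rms 0.0006911075004627354 y range [-0.0428  0.0296]
scene 168 x,z at y=-.015: [0.5986 0.1153] slopes [ 0.1116 -0.0008] rms 0.002008097672598193 y range [-0.0392  0.031 ]
scene0 173 x,z at y=-.015: [0.5989 0.115 ] slopes [0.0714 0.017 ] rms 0.0019636827862027865 y range [-0.0415  0.031 ]
top0 191 x,z at y=-.015: [0.597  0.1135] slopes [0.0964 0.013 ] rms 0.0017364472392448534 y range [-0.0401  0.0327]
235 370 [0.5546 0.0344 0.0953]
240 370 [0.556  0.0358 0.1052]
246 370 [0.5573 0.0389 0.1129]
250 325 [0.6017 0.0344 0.1237]
255 325 [0.6021 0.0392 0.1248]
```

Three views agree on the handle axis: at y = −0.015 it is at (0.598, z 0.114), with direction slope 0.088. That gives a crank angle of about 1.30 rad, and the axis derived from the dish centre matches to about 1 mm. I'll go down to a grip 10 mm outward of handle_mid.

>>> play_rows:
  plan: [-6, 4, 20, 0, 0, 0, 0, 0, 30, 0, 0, 0, 0, 0, 30, 0, 0, 0, 0, 0, 30, 0, 0, 0, 0, 0, 20, 0, 0, 0, 0, 0, 20, 0, 0, 0, 0, 0, 20, 0, 0, 0, 0, 0, 20, 0, 0, 0, 0, 0, 8, 0, 0, 0, 0, 0, 0, 0, 0, 0]

```text
clock: 7.0
eef_pos: [0.597, -0.0238, 0.1039]
tool_rot: [-0.676, 0.737, 0.0, -0.0]
ft_force: [-0.2, -0.1, 0.4]
grip_width: 0.0853
```

```bash
python3 - <<'E'
from fit import *
o=bot.get_obs();print(o['clock'],o['eef_pos'],o['ft_force'],o['joint_pos'])
for n in ['wrist','scene']:
    c=snap(n,n+'2.png')
    for d in bot.outline_of('handle_mid',n)[:1]:
        print(n,d['p'],d['point'],d['mask'].sum()); fit(c,d['mask'],tag=n)
E
```

```text
7.0 [ 0.597  -0.0238  0.1039] [-0.1547 -0.0943  0.3598] [-0.0399  0.5211  0.0495  1.1003  0.     -1.5238]
wrist 0.82 [309.3, 324.0] 7771
wrist 6325 x,z at y=-.015: [0.5983 0.1132] slopes [0.0904 0.0132] rms 0.0019857715172169024 y range [-0.0438  0.0047]
scene 0.64 [199.9, 282.5] 358
scene 178 x,z at y=-.015: [0.5987 0.115 ] slopes [0.0887 0.0137] rms 0.00188180197428611 y range [-0.043   0.0304]
```

View pics/wrist2.png

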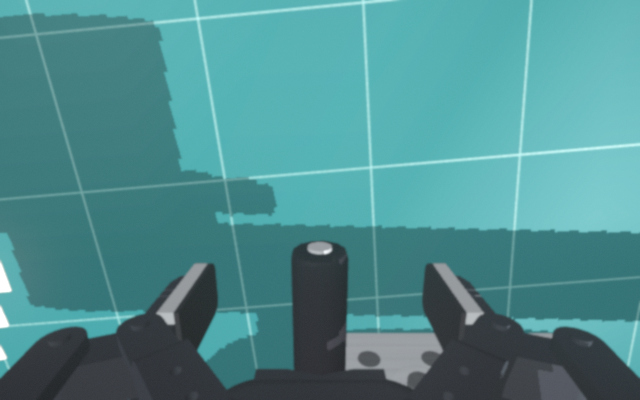

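View pics/scene2.png

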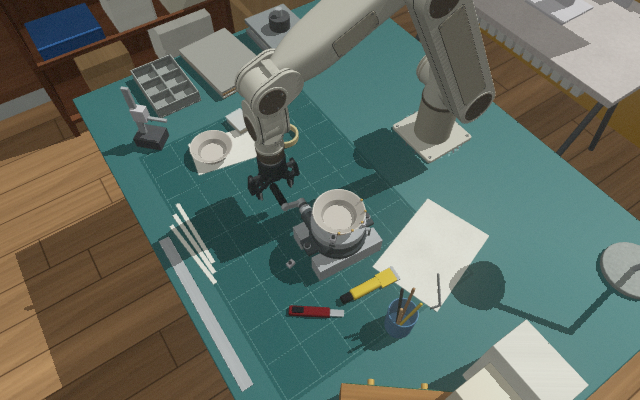

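The handle end is at (320,250), midway between the fingers at columns 215 and 425. I'll close on it.

>>> play_rows:
  plan: [0, 0, 0, 0, 0, 0, 0, 0, 0, 0, 0, 0, 0, 0, 0, 0, 0, 0, 0, 0, 0, 0, 0, 0, 0, 0, 0, 0, 0, 0, 0, 0, 0, 0, 0, 0, 0, 0, 0, 0, 0, 0, 0, 0, 0, 0, 0, 0]
  hand: 0

```text
clock: 8.2
eef_pos: [0.5973, -0.0239, 0.1044]
tool_rot: [-0.676, 0.737, 0.0, 0.0]
ft_force: [-0.3, -0.4, 0.9]
grip_width: 0.0204
```

```bash
python3 - <<'E'
from fit import *
o=bot.get_obs();print(o['clock'],o['eef_pos'],o['ft_force'],o['ft_torque'],o['grip_width'])
# circle plan: centre rel. to handle start, table x (X) and Z ; tool dy=-X, dz=-Z
t0=np.arctan2(48.1,13.5)
N=40
th=t0+np.arange(N+1)*2*np.pi/N
X=np.round(50*np.sin(th)-50*np.sin(t0),1);Z=np.round(50*np.cos(th)-50*np.cos(t0),1)
rows=[[0,round(-(X[i+1]-X[i]),1),round(-(Z[i+1]-Z[i]),1),0,0,0] for i in range(N)]
for i in range(0,40,10): print([r for q in rows[i:i+10] for r in q])
E
```

```text
8.2 [ 0.5973 -0.0239  0.1044] [-0.3269 -0.44    0.8846] [0.0427 0.1117 0.023 ] 0.020351953941081545
[0, np.float64(-1.5), np.float64(7.7), 0, 0, 0, 0, np.float64(-0.3), np.float64(7.8), 0, 0, 0, 0, np.float64(0.9), np.float64(7.8), 0, 0, 0, 0, np.float64(2.2), np.float64(7.6), 0, 0, 0, 0, np.float64(3.2), np.float64(7.1), 0, 0, 0, 0, np.float64(4.4), np.float64(6.5), 0, 0, 0, 0, np.float64(5.3), np.float64(5.8), 0, 0, 0, 0, np.float64(6.2), np.float64(4.8), 0, 0, 0, 0, np.float64(6.9), np.float64(3.8), 0, 0, 0, 0, np.float64(7.3), np.float64(2.8), 0, 0, 0]
[0, np.float64(7.7), np.float64(1.5), 0, 0, 0, 0, np.float64(7.9), np.float64(0.3), 0, 0, 0, 0, np.float64(7.8), np.float64(-1.0), 0, 0, 0, 0, np.float64(7.5), np.float64(-2.1), 0, 0, 0, 0, np.float64(7.1), np.float64(-3.3), 0, 0, 0, 0, np.float64(6.5), np.float64(-4.4), 0, 0, 0, 0, np.float64(5.8), np.float64(-5.3), 0, 0, 0, 0, np.float64(4.8), np.float64(-6.2), 0, 0, 0, 0, np.float64(3.9), np.float64(-6.8), 0, 0, 0, 0, np.float64(2.7), np.float64(-7.4), 0, 0, 0]
[0, np.float64(1.5), np.float64(-7.7), 0, 0, 0, 0, np.float64(0.3), 
[... 183 characters left out ...]
4(-4.3), np.float64(-6.5), 0, 0, 0, 0, np.float64(-5.4), np.float64(-5.7), 0, 0, 0, 0, np.float64(-6.1), np.float64(-4.9), 0, 0, 0, 0, np.float64(-6.9), np.float64(-3.8), 0, 0, 0, 0, np.float64(-7.3), np.float64(-2.7), 0, 0, 0]
[0, np.float64(-7.7), np.float64(-1.5), 0, 0, 0, 0, np.float64(-7.9), np.float64(-0.3), 0, 0, 0, 0, np.float64(-7.8), np.float64(0.9), 0, 0, 0, 0, np.float64(-7.5), np.float64(2.1), 0, 0, 0, 0, np.float64(-7.1), np.float64(3.3), 0, 0, 0, 0, np.float64(-6.6), np.float64(4.4), 0, 0, 0, 0, np.float64(-5.7), np.float64(5.3), 0, 0, 0, 0, np.float64(-4.9), np.float64(6.2), 0, 0, 0, 0, np.float64(-3.8), np.float64(6.8), 0, 0, 0, 0, np.float64(-2.7), np.float64(7.4), 0, 0, 0]
```

>>> play_rows:
  plan: [0, -1.5, 7.7, 0, 0, 0, 0, -0.3, 7.8, 0, 0, 0, 0, 0.9, 7.8, 0, 0, 0, 0, 2.2, 7.6, 0, 0, 0, 0, 3.2, 7.1, 0, 0, 0, 0, 4.4, 6.5, 0, 0, 0, 0, 5.3, 5.8, 0, 0, 0, 0, 6.2, 4.8, 0, 0, 0, 0, 6.9, 3.8, 0, 0, 0, 0, 7.3, 2.8, 0, 0, 0]

```text
clock: 9.45
eef_pos: [0.562, -0.0208, 0.0418]
tool_rot: [-0.676, 0.737, 0.0, -0.0]
ft_force: [4.5, 0.1, -2.2]
grip_width: 0.0206
```

```bash
python3 - <<'E'
from fit import *
o=bot.get_obs();print(o['clock'],o['eef_pos'],o['ft_force'],o['ft_torque'],o['grip_width'])
c=snap('wrist','wrist3.png')
for d in bot.outline_of('handle_mid','wrist')[:1]: fit(c,d['mask'])
E
```

```text
9.45 [ 0.562  -0.0208  0.0418] [ 4.4957  0.0636 -2.2188] [ 0.0261 -0.6747 -0.0529] 0.02055826962340981
 5968 x,z at y=-.015: [0.563  0.0503] slopes [0.0901 0.0141] rms 0.0009698373773553972 y range [-0.0407  0.0085]
```

View pics/wrist3.png

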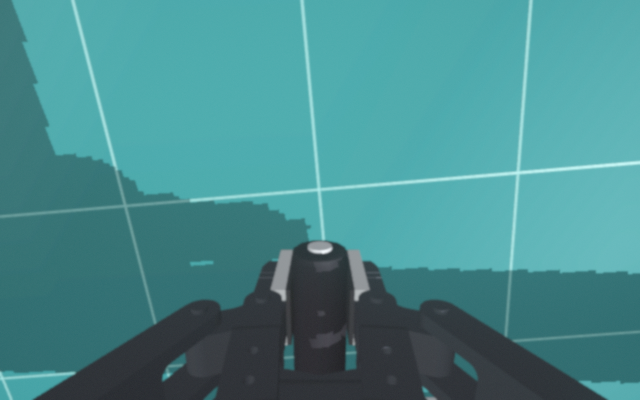

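The handle is held centred at (320,300) and the forces stay under 5 N. I'll continue.

>>> play_rows:
  plan: [0, 7.7, 1.5, 0, 0, 0, 0, 7.9, 0.3, 0, 0, 0, 0, 7.8, -1.0, 0, 0, 0, 0, 7.5, -2.1, 0, 0, 0, 0, 7.1, -3.3, 0, 0, 0, 0, 6.5, -4.4, 0, 0, 0, 0, 5.8, -5.3, 0, 0, 0, 0, 4.8, -6.2, 0, 0, 0, 0, 3.9, -6.8, 0, 0, 0, 0, 2.7, -7.4, 0, 0, 0]

```text
clock: 10.8
eef_pos: [0.5013, -0.0154, 0.0779]
tool_rot: [-0.676, 0.737, -0.0, 0.0]
ft_force: [1.9, 1.6, -3.6]
grip_width: 0.0204
```

>>> play_rows:
  plan: [0, 1.5, -7.7, 0, 0, 0, 0, 0.3, -7.8, 0, 0, 0, 0, -0.9, -7.8, 0, 0, 0, 0, -2.2, -7.6, 0, 0, 0, 0, -3.3, -7.1, 0, 0, 0, 0, -4.3, -6.5, 0, 0, 0, 0, -5.4, -5.7, 0, 0, 0, 0, -6.1, -4.9, 0, 0, 0, 0, -6.9, -3.8, 0, 0, 0, 0, -7.3, -2.7, 0, 0, 0]

```text
clock: 12.05
eef_pos: [0.5348, -0.0183, 0.1383]
tool_rot: [-0.676, 0.737, 0.001, -0.001]
ft_force: [0.3, 3.6, -10.7]
grip_width: 0.0205
```

>>> play_rows:
  plan: [0, -7.7, -1.5, 0, 0, 0, 0, -7.9, -0.3, 0, 0, 0, 0, -7.8, 0.9, 0, 0, 0, 0, -7.5, 2.1, 0, 0, 0, 0, -7.1, 3.3, 0, 0, 0, 0, -6.6, 4.4, 0, 0, 0, 0, -5.7, 5.3, 0, 0, 0, 0, -4.9, 6.2, 0, 0, 0, 0, -3.8, 6.8, 0, 0, 0, 0, -2.7, 7.4, 0, 0, 0]

```text
clock: 13.3
eef_pos: [0.5973, -0.0239, 0.1051]
tool_rot: [-0.676, 0.737, 0.0, -0.0]
ft_force: [-5.8, 4.1, 0.7]
grip_width: 0.0204
```

```bash
python3 - <<'E'
from fit import *
o=bot.get_obs();print(o['clock'],o['eef_pos'],o['ft_force'],o['ft_torque'],o['grip_width'])
for n in ['wrist','scene']:
    c=snap(n,n+'4.png')
    for d in bot.outline_of('handle_mid',n)[:1]: fit(c,d['mask'],tag=n)
E
```

```text
13.3 [ 0.5973 -0.0239  0.1051] [-5.8268  4.0675  0.673 ] [0.6369 1.1737 0.1007] 0.020404276441921616
wrist 6207 x,z at y=-.015: [0.5981 0.1138] slopes [0.0911 0.0121] rms 0.0020327316954154213 y range [-0.0438  0.0053]
scene 142 x,z at y=-.015: [0.5986 0.1146] slopes [ 0.0916 -0.006 ] rms 0.0019629050755137364 y range [-0.0339  0.0318]
```

View pics/scene4.png

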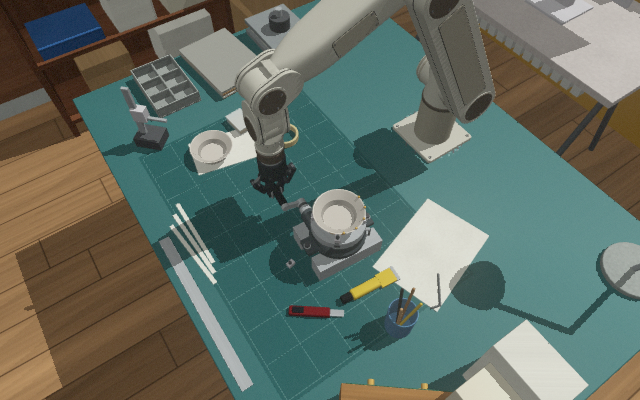

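One full turn is done. The handle is back at (0.598, 0.114) and forces peaked near 11 N, so I'll start turn two.

>>> play_rows:
  plan: [0, -1.5, 7.7, 0, 0, 0, 0, -0.3, 7.8, 0, 0, 0, 0, 0.9, 7.8, 0, 0, 0, 0, 2.2, 7.6, 0, 0, 0, 0, 3.2, 7.1, 0, 0, 0, 0, 4.4, 6.5, 0, 0, 0, 0, 5.3, 5.8, 0, 0, 0, 0, 6.2, 4.8, 0, 0, 0, 0, 6.9, 3.8, 0, 0, 0, 0, 7.3, 2.8, 0, 0, 0, 0, 7.7, 1.5, 0, 0, 0, 0, 7.9, 0.3, 0, 0, 0, 0, 7.8, -1.0, 0, 0, 0, 0, 7.5, -2.1, 0, 0, 0, 0, 7.1, -3.3, 0, 0, 0, 0, 6.5, -4.4, 0, 0, 0, 0, 5.8, -5.3, 0, 0, 0, 0, 4.8, -6.2, 0, 0, 0, 0, 3.9, -6.8, 0, 0, 0, 0, 2.7, -7.4, 0, 0, 0]

```text
clock: 16.0
eef_pos: [0.5013, -0.0155, 0.0779]
tool_rot: [-0.676, 0.737, -0.0, 0.0]
ft_force: [1.6, 1.8, -4.0]
grip_width: 0.0204
```

>>> play_rows:
  plan: [0, 1.5, -7.7, 0, 0, 0, 0, 0.3, -7.8, 0, 0, 0, 0, -0.9, -7.8, 0, 0, 0, 0, -2.2, -7.6, 0, 0, 0, 0, -3.3, -7.1, 0, 0, 0, 0, -4.3, -6.5, 0, 0, 0, 0, -5.4, -5.7, 0, 0, 0, 0, -6.1, -4.9, 0, 0, 0, 0, -6.9, -3.8, 0, 0, 0, 0, -7.3, -2.7, 0, 0, 0, 0, -7.7, -1.5, 0, 0, 0, 0, -7.9, -0.3, 0, 0, 0, 0, -7.8, 0.9, 0, 0, 0, 0, -7.5, 2.1, 0, 0, 0, 0, -7.1, 3.3, 0, 0, 0, 0, -6.6, 4.4, 0, 0, 0, 0, -5.7, 5.3, 0, 0, 0, 0, -4.9, 6.2, 0, 0, 0, 0, -3.8, 6.8, 0, 0, 0, 0, -2.7, 7.4, 0, 0, 0]

```text
clock: 18.5
eef_pos: [0.5972, -0.0239, 0.1052]
tool_rot: [-0.676, 0.737, 0.0, -0.0]
ft_force: [-4.3, 4.5, 0.9]
grip_width: 0.0206
```

```bash
python3 - <<'E'
from fit import *
o=bot.get_obs();print(o['clock'],o['eef_pos'],o['ft_force'],o['ft_torque'],o['grip_width'])
for n in ['wrist','scene']:
    c=snap(n,n+'5.png')
    for d in bot.outline_of('handle_mid',n)[:1]: fit(c,d['mask'],tag=n)
E
```

```text
18.5 [ 0.5972 -0.0239  0.1052] [-4.3122  4.5206  0.9012] [0.7958 1.0095 0.1204] 0.020612546679025925
wrist 6194 x,z at y=-.015: [0.598  0.1139] slopes [0.0905 0.0126] rms 0.0012281290995277184 y range [-0.0438  0.0051]
scene 142 x,z at y=-.015: [0.5993 0.1146] slopes [0.0741 0.0126] rms 0.003752328807109069 y range [-0.0332  0.0313]
```

Two turns are done and stable. Next is turn three, followed by two still rows.

>>> play_rows:
  plan: [0, -1.5, 7.7, 0, 0, 0, 0, -0.3, 7.8, 0, 0, 0, 0, 0.9, 7.8, 0, 0, 0, 0, 2.2, 7.6, 0, 0, 0, 0, 3.2, 7.1, 0, 0, 0, 0, 4.4, 6.5, 0, 0, 0, 0, 5.3, 5.8, 0, 0, 0, 0, 6.2, 4.8, 0, 0, 0, 0, 6.9, 3.8, 0, 0, 0, 0, 7.3, 2.8, 0, 0, 0, 0, 7.7, 1.5, 0, 0, 0, 0, 7.9, 0.3, 0, 0, 0, 0, 7.8, -1.0, 0, 0, 0, 0, 7.5, -2.1, 0, 0, 0, 0, 7.1, -3.3, 0, 0, 0, 0, 6.5, -4.4, 0, 0, 0, 0, 5.8, -5.3, 0, 0, 0, 0, 4.8, -6.2, 0, 0, 0, 0, 3.9, -6.8, 0, 0, 0, 0, 2.7, -7.4, 0, 0, 0]

```text
clock: 21.2
eef_pos: [0.5012, -0.0154, 0.0779]
tool_rot: [-0.676, 0.737, -0.0, 0.0]
ft_force: [3.2, 2.7, -3.0]
grip_width: 0.0202
```

>>> play_rows:
  plan: [0, 1.5, -7.7, 0, 0, 0, 0, 0.3, -7.8, 0, 0, 0, 0, -0.9, -7.8, 0, 0, 0, 0, -2.2, -7.6, 0, 0, 0, 0, -3.3, -7.1, 0, 0, 0, 0, -4.3, -6.5, 0, 0, 0, 0, -5.4, -5.7, 0, 0, 0, 0, -6.1, -4.9, 0, 0, 0, 0, -6.9, -3.8, 0, 0, 0, 0, -7.3, -2.7, 0, 0, 0, 0, -7.7, -1.5, 0, 0, 0, 0, -7.9, -0.3, 0, 0, 0, 0, -7.8, 0.9, 0, 0, 0, 0, -7.5, 2.1, 0, 0, 0, 0, -7.1, 3.3, 0, 0, 0, 0, -6.6, 4.4, 0, 0, 0, 0, -5.7, 5.3, 0, 0, 0, 0, -4.9, 6.2, 0, 0, 0, 0, -3.8, 6.8, 0, 0, 0, 0, -2.7, 7.4, 0, 0, 0]

```text
clock: 23.7
eef_pos: [0.5972, -0.0239, 0.1052]
tool_rot: [-0.676, 0.737, 0.0, -0.0]
ft_force: [-3.9, 4.5, -0.1]
grip_width: 0.0202
```

>>> play_rows:
  plan: [0, 0, 0, 0, 0, 0, 0, 0, 0, 0, 0, 0]

```text
clock: 23.95
eef_pos: [0.5974, -0.0239, 0.1045]
tool_rot: [-0.676, 0.737, -0.0, -0.0]
ft_force: [-1.8, 4.7, -3.6]
grip_width: 0.0201
```

```bash
python3 - <<'E'
from fit import *
o=bot.get_obs();print(o['clock'],o['eef_pos'],o['ft_force'],o['ft_torque'],o['grip_width'])
for n in ['wrist','scene']:
    c=snap(n,n+'6.png')
    for d in bot.outline_of('handle_mid',n)[:1]: fit(c,d['mask'],tag=n)
E
```

```text
23.95 [ 0.5974 -0.0239  0.1045] [-1.8182  4.7183 -3.5998] [ 0.721   0.3603 -0.0325] 0.020073924129362344
wrist 6288 x,z at y=-.015: [0.5984 0.1129] slopes [0.09   0.0134] rms 0.001803245448679099 y range [-0.0438  0.0052]
scene 163 x,z at y=-.015: [0.5994 0.1155] slopes [ 0.0671 -0.0197] rms 0.005229446124253369 y range [-0.0387  0.0313]
```

The TCP is within 0.1 mm of where it was at the grasp. I'll release.

>>> play_rows:
  plan: [0, 0, 0, 0, 0, 0, 0, 0, 0, 0, 0, 0, 0, 0, 0, 0, 0, 0, 0, 0, 0, 0, 0, 0, 0, 0, 0, 0, 0, 0, 0, 0, 0, 0, 0, 0, 0, 0, 0, 0, 0, 0, 0, 0, 0, 0, 0, 0]
  hand: 100

```text
clock: 25.15
eef_pos: [0.5973, -0.0239, 0.1042]
tool_rot: [-0.676, 0.737, 0.0, -0.0]
ft_force: [-0.5, -0.1, -0.6]
grip_width: 0.0855
```

```bash
python3 - <<'E'
from fit import *
o=bot.get_obs();print(o['clock'],o['eef_pos'],o['ft_force'],o['grip_width'])
for n in ['wrist','scene']:
    c=snap(n,n+'7.png')
    for d in bot.outline_of('handle_mid',n)[:1]: fit(c,d['mask'],tag=n)
E
```

```text
25.15 [ 0.5973 -0.0239  0.1042] [-0.5377 -0.0983 -0.5953] 0.08548794534107186
wrist 6315 x,z at y=-.015: [0.5983 0.1131] slopes [0.0879 0.0141] rms 0.001524847838579998 y range [-0.0438  0.005 ]
scene 179 x,z at y=-.015: [0.5984 0.1148] slopes [0.0945 0.006 ] rms 0.0034559092239947044 y range [-0.0426  0.0319]
```

The handle reads (0.5983, 0.1131), against (0.5983, 0.1132) before the grasp. I'll retreat straight up to the first viewing pose.

>>> play_rows:
  plan: [0, 0, -10, 0, 0, 0, 0, 0, -20, 0, 0, 0, 0, 0, -28, 0, 0, 0, 0, 0, -30, 0, 0, 0, 0, 0, -30, 0, 0, 0, 0, 0, -30, 0, 0, 0, 0, 0, -30, 0, 0, 0, 6, -4, -20, 0, 0, 0, 0, 0, 0, 0, 0, 0, 0, 0, 0, 0, 0, 0]

```text
clock: 26.6
eef_pos: [0.6003, -0.0301, 0.3016]
tool_rot: [-0.676, 0.737, 0.0, -0.0]
ft_force: [-0.1, 0.3, -0.0]
grip_width: 0.0855
```

```bash
python3 - <<'E'
from fit import *
o=bot.get_obs();print(o['clock'],o['eef_pos'],o['ft_force'],o['grip_width'])
for n in ['wrist','scene','top']:
    c=snap(n,n+'8.png')
    for d in bot.outline_of('handle_mid',n)[:1]: fit(c,d['mask'],tag=n)
    if n=='scene':
        for q in ['tape_roll','glue_tube','knife','spare_dish','pencil_pot','spare_stop']:
            for d in bot.outline_of(q,n)[:1]: print(q,d['point'],d['mask'].sum())
a=cv2.imread('pics/scene0.png')[160:290,260:420];b=cv2.imread('pics/scene8.png')[160:290,260:420]
cv2.imwrite('pics/cmp.png',cv2.resize(np.hstack([a,b]),None,fx=2.5,fy=2.5,interpolation=cv2.INTER_CUBIC))
E
```

```text
26.6 [ 0.6003 -0.0301  0.3016] [-0.0881  0.3015 -0.0005] 0.08549778467980533
wrist 1711 x,z at y=-.015: [0.5985 0.113 ] slopes [0.0893 0.003 ] rms 0.0007255828474553432 y range [-0.0429  0.0295]
scene 168 x,z at y=-.015: [0.5986 0.1149] slopes [ 0.0933 -0.0175] rms 0.002073414768370115 y range [-0.0385  0.0297]
tape_roll [142.7, 286.9] 192
glue_tube [284.8, 369.4] 747
knife [312.5, 312.1] 512
spare_dish [143.0, 210.2] 1185
pencil_pot [318.6, 400.1] 1106
spare_stop [115.6, 236.0] 276
```

View pics/cmp.png

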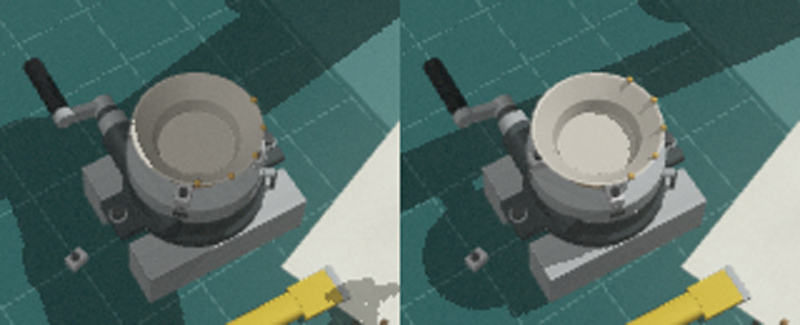

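View pics/wrist8.png

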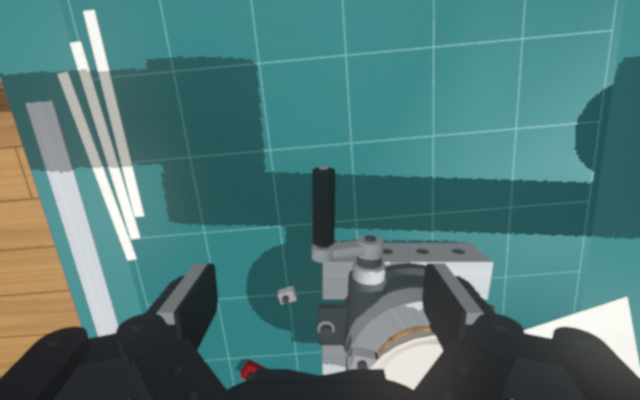

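The before/after crop shows the handle in the same place (wrist 324,168–245, unchanged). The beads have turned by about one bead spacing, and the stop block and glue tube haven't moved. I'll hand in.

```bash
python3 -c "
from workcell import bot
print(bot.job_done())"
```

```text
the job is handed in; nothing more can be done
None
```

I turned the crank three full turns clockwise, put the handle back where it started, let go and moved the gripper up clear. I handed the job in at about 27 s.

- **Handle position:** the wrist camera puts the handle axis at x 0.5985, z 0.1130, against 0.5985, 0.1132 at the start. That is well under 1° of crank angle.
- **Turns:** I tracked each turn from the arm's pose and saw the handle back at its start place after each one. The beads on the dish moved round by about one spacing; I judged that by eye and did not measure the 30°.
- **Forces:** the highest wrist force I read, at the end of a move, was about 11 N. I did not read it within the moves.
- **Other things on the bench:** the arm went near none of them. The stop block and glue tube look unmoved in the before and after pictures, and the networks found the knife, spare dish and pencil pot within 5 pixels of before.
- **Checks that failed or disagreed:**
  - In the last scene picture the stop-block search picked out something else. It sits unmoved in both the scene and wrist pictures.
  - The tape roll's reported point shifted about 15 pixels, with fewer pixels found. The arm stood partly in front of it, and I did not check it another way.
  - I did not check the bead box and hex key at the end.
  - The top camera gave no handle reading at the end.

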